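Lay out the repair parts on their outlines

ROBOT

A 6-joint arm with a two-finger parallel gripper is mounted at the origin on the work surface. World frame = base frame: x ahead of the robot, y to its left, z up, the work surface at z = 0. Lengths are in mm, angles in degrees, forces in N, time in s.
With the tool pointing down it reaches from about 250 to 725 mm from the base axis. Payload 9.7 kg.
Tool frame: the origin (TCP) lies at the very end of the fingers, on their centre line; the grasp point (between the pads) lies 19 mm behind it; z points along the fingers, y is the line along which they close (so a half turn about z gives the same grasp; the last joint's range is limited). The gripper opens to 85 mm and grips with 20 to 120 N. Pads are 22 mm wide; open, the fingers measure 114 mm over their backs; the gripper's body (76 mm by 85 mm) begins 54 mm behind the grasp point. The pads swing forward as they close: fully open they stand 13 mm farther back than shut.
Start: joints at [68.067, 4.979, 10.078, 95.1, 0, 90], TCP at [205.433, 510.19, 231.284] pointing down, gripper open.
Joint ranges: [-179.16, 179.16], [-48.56, 103.87], [-65.8, 70.77], [-126.05, 130.52], [-82.76, 87.17], [-180, 180]. Speed limits (degrees/s): [127.2, 127.2, 147.25, 180, 180, 180].

INTERFACE

Orientations are given as [roll, pitch, yaw] about the fixed x, y, z axes, in that order (R = Rz(yaw) Ry(pitch) Rx(roll)).
In Python, from rig import * gives the robot as it stands.
- The arm moves only by the tool step_arm, never from a script. Its argument "motion" is one flat list of numbers, 5 for each row, row after row: the shift along the tool's x, y, z in shares of 1000 mm (1.0 is 1000 mm), then the turn about the tool's z in parts of the range, where 1.0 means 180 degrees, then the opening, from 0 (shut) to 1 (fully open). A call has 1 to 10 rows; each row is the pose to reach, as a shift and turn from the pose commanded when the call began, along the tool's axes at that moment; what a row does not reach only later rows make up. A row lasts 1/8 s, in which the tool goes at most 62.5 mm and 10.7 degrees, less where a joint would pass 70% of its speed; a pose out of reach is approached as far as the arm can. A shift or turn number past 1, either way, is cut back to 1. A call with a gripper value outside its range is refused whole. The fingers move at their own pace and stop on an object; "squeeze" is the grip in N (left out, the last holds). Time passes only in rows, so rows that repeat a pose let the fingers close. It gives the time, the measured TCP pose, the force, the opening and the grip force at its end, in the units of the state.
- get_obs(): the state, without advancing time (a new reading comes with each control period).
- read_camera(name): name is "scene" or "top" or "wrist"; returns (picture, depth): 480x640x3 uint8, red, green, blue; 480x640 float32, mm along the optical axis (not along the pixel's ray), 0 where there is no reading.
- camera_model(name): a dict with "intrinsics" (3x3 intrinsics, pixels), "k1" (the pictures are not rectified: a ray, as slopes to the right and down, at radius r is drawn at 1 + k1 r^2 times it, then the intrinsics apply), "pose" (4x4, takes a point from camera to world coordinates). Camera axes: x right, y up, looking along -z (the intrinsics and any distortion apply to the point x, -y, -z); pixel columns grow to the right and rows downward; lengths in mm; the calibration is good to about 2 mm. A picture is of the moment at which its call begins: read the wrist's pose just before it. camera_model takes no time and is no camera call; for the wrist camera it gives the pose at the moment of the call.
- close_job(): hands the job in; it is judged then, once.
The state is a dict: "time_s": time; "joint_pos": joint angles; "qd": joint speeds; "effort": joint torques, N m; "position": TCP position; "tool_rot": TCP orientation; "wrist_force": force on the tool from outside, world axes, zero at the start; "moment": the same for the moment, N m; "finger_gap": finger opening in mm; "finger_force": force on a finger pad.
Only numpy, scipy, OpenCV 4.12 (cv2) and the standard library are available. Lean on these libraries where they do the work, as an engineer would, in place of code of your own. Each camera call takes 0.05 s, during which the arm holds its last target. There are 200 camera calls.

TASK

On the workshop bench four steel parts (a big hexagon nut, a ball bearing, a V-block and an L-shaped angle cleat) lie among four plywood tiles, each with the black silhouette of one part painted on it. Set each part down flat on the tile with its own silhouette, centred on it and turned so that it covers the painted shape (the L with its corner on the painted corner). Leave all four lying still on their tiles.

Things in the scene. Friction and masses are not known exactly. Their poses are not given: they have to be found in the camera images.
- nut: Loose large plain steel hexagon nut lying flat, 46 mm across flats, 24 mm high, bore (dark) 29 mm, about 0.22 kg. Origin: centre of its underside; z up along the bore; local x is square to one pair of flats (the other flats are at 60 degree steps).
- bearing: Loose steel ball bearing (a plain thick ring) lying flat, 52 mm outside diameter, 25 mm open bore, 15 mm high, about 0.13 kg. Origin: centre of its underside; z up along the bore; any turn about z looks the same.
- vblock: Loose steel V-block: a rectangular block 64 mm (local x) x 36 mm (local y) x 32 mm high with an upward V groove 20 mm wide and 10 mm deep running along x, about 0.40 kg. Origin: centre of its underside; z up. A half turn about z looks the same.
- cleat: Loose steel angle cleat, 65 x 65 x 8 mm angle section standing on its cut end: an L seen from above, 30 mm high, 0.23 kg. Origin: at the underside, centre of the 65 mm square around the L (in the open); z up. One leg runs along local x, mid-thickness at y = -28.5 mm, the other along y, mid-thickness at x = -28.5 mm; both span -32.5 to +32.5 mm and meet at the corner.
- cleat_corner (a point): The outside corner of the cleat's L, at its underside: local (-32.5, -32.5, 0) mm of the cleat, same axes.
- tile_nut: Fixed plywood tile 90 x 90 x 8 mm on the bench (z up; origin: centre of its UNDERSIDE, top at local z = 8 mm) with a flat black painted silhouette centred on it: a solid hexagon 50 mm across flats. Local x is square to one pair of the hexagon's flats. For the hexagon nut. It lies there the same way up as at the start.
- tile_bearing: Fixed plywood tile 90 x 90 x 8 mm on the bench (z up; origin: centre of its UNDERSIDE, top at local z = 8 mm) with a flat black painted silhouette centred on it: a ring, 56 mm outside, with a bare wood centre 21 mm across. For the bearing. It lies there the same way up as at the start.
- tile_vblock: Fixed plywood tile 90 x 90 x 8 mm on the bench (z up; origin: centre of its UNDERSIDE, top at local z = 8 mm) with a flat black painted silhouette centred on it: a rectangle 68 mm (local x) x 40 mm (local y). For the V-block; either end may go first. It lies there the same way up as at the start.
- tile_cleat: Fixed plywood tile 90 x 90 x 8 mm on the bench (z up; origin: centre of its UNDERSIDE, top at local z = 8 mm) with a flat black painted silhouette centred on it: an L, legs 69 mm long and 12 mm wide, laid out as the cleat is in its own frame (so the cleat fits when its origin is above the tile's origin and its axes agree). For the cleat. It lies there the same way up as at the start.
- outline_corner (a point): Where the cleat's outside corner belongs: local (-32.5, -32.5, 8) mm of the cleat's tile, on its top face, same axes.

How it is judged (in metres and radians):
At the end, for the whole second after the job is handed in: Each part flat (0.1 rad, 3 mm) and at rest on its own tile, its centre within 12 mm of the silhouette's; V-block (either way round), cleat and nut (any of six ways) turned to within 0.25 rad of the silhouette, the cleat's outside corner within 18 mm of the painted corner (horizontal distance between nut and tile_nut below 0.012 m and z of nut in the frame of tile_nut between 0.005 and 0.011 m and angle between each of nut, bearing, vblock, cleat's own z axis and vertical below 0.1 rad and linear speed of each of nut, bearing, vblock, cleat below 0.02 m/s and angular speed of each of nut, bearing, vblock, cleat below 0.2 rad/s and horizontal distance between bearing and tile_bearing below 0.012 m and z of bearing in the frame of tile_bearing between 0.005 and 0.011 m and horizontal distance between vblock and tile_vblock below 0.012 m and z of vblock in the frame of tile_vblock between 0.005 and 0.011 m and horizontal distance between cleat and tile_cleat below 0.012 m and z of cleat in the frame of tile_cleat between 0.005 and 0.011 m and angle between the x axis of vblock and the x axis of tile_vblock, either way round below 0.25 rad and angle between the x axis of cleat and the x axis of tile_cleat, either way round below 0.25 rad and horizontal distance between cleat_corner and outline_corner below 0.018 m and (angle between the x axis of nut and the x axis of tile_nut, either way round below 0.25 rad or angle between the x axis of nut and the x axis of tile_nut, either way round between 0.797 and 1.297 rad)); the robot touches nothing.
It also fails if it takes over 99 s, if anything falls off the work surface, if the arm or the gripper's body presses on something with over 40 N, if the wrist force passes 120 N, or if a joint passes its speed limit or range.

## Working session

There is one attempt and no reset: what is moved stays moved. The work goes in short steps, Python scripts to look and compute and a tool call to move; the robot and the scene stay as the last step left them, time stands still between calls to the robot, and variables do not carry over. Pictures are saved under pics/ and viewed, at most 14 in all, crops included, and the job is handed in when it is done.

Besides the shell and the picture viewer there is one more tool, called after ">>>" in YAML: its name, and indented under it one key for each argument. step_arm: Moves the arm, as the interface text tells. Its arguments: {"type":"object","properties":{"motion":{"type":"array","items":{"type":"number"}},"squeeze":{"type":"number"}},"required":["motion"]}

```bash
mkdir -p pics
python3 - <<'E'
from rig import *
import cv2,numpy as np
o=get_obs();print({k:np.round(v,3).tolist() for k,v in o.items()})
for n in("top","scene"):
    p,d=read_camera(n);cv2.imwrite(f"pics/{n}0.png",p[:,:,::-1]);np.save(f"pics/{n}0.npy",d);m=camera_model(n);print(n,m)
E
```

```text
{'time_s': 0.0, 'joint_pos': [68.068, 5.011, 10.034, 95.097, -0.001, 90.001], 'qd': [-0.009, 0.017, -0.005, 0.031, -0.037, 0.028], 'effort': [0.003, -52.038, 46.48, 0.016, 0.0, 0.0], 'position': [205.357, 509.995, 230.583], 'tool_rot': [-179.926, 0.001, 158.067], 'wrist_force': [0.483, -0.577, -0.284], 'moment': [-0.046, -0.016, -0.064], 'finger_force': 0.0, 'finger_gap': 85.088}
top {'intrinsics': array([[459.77613473,   0.        , 316.6427947 ],
       [  0.        , 459.77613473, 233.10642852],
       [  0.        ,   0.        ,   1.        ]]), 'k1': 0.017615709777159302, 'pose': array([[-2.67807722e-02,  9.91033133e-01, -1.30905000e-01,
         4.00839984e+02],
       [-9.99067098e-01, -2.20969112e-02,  3.71033742e-02,
         1.15556693e+01],
       [ 3.38780770e-02,  1.31776535e-01,  9.90700369e-01,
         8.85758432e+02],
       [ 0.00000000e+00,  0.00000000e+00,  0.00000000e+00,
         1.00000000e+00]])}
scene {'intrinsics': array([[615.2895193 ,   0.        , 325.4431332 ],
       [  0.        , 615.2895193 , 236.77508995],
       [  0.        ,   0.        ,   1.        ]]), 'k1': -0.20275312182479918, 'pose': array([[ 3.32391675e-02, -8.16916693e-01,  5.75797078e-01,
         1.05380481e+03],
       [ 9.99444058e-01,  2.56728502e-02, -2.12715712e-02,
        -1.49811218e+01],
       [ 2.59474947e-03,  5.76184017e-01,  8.17315879e-01,
         8.28366958e+02],
       [ 0.00000000e+00,  0.00000000e+00,  0.00000000e+00,
         1.00000000e+00]])}
```

View pics/top0.png

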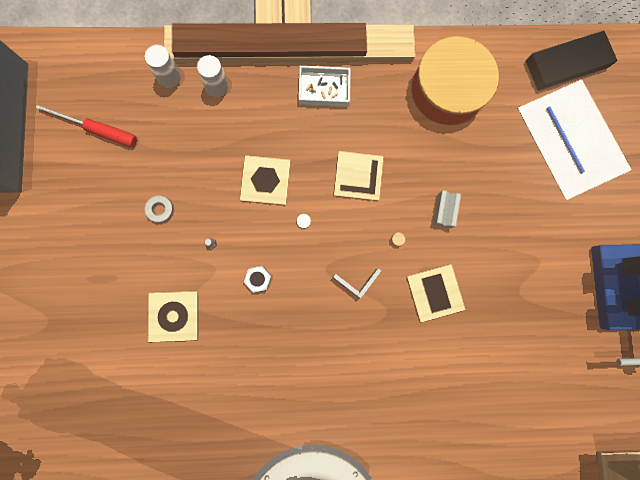

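```bash
cat > h.py <<'E'
import cv2,numpy as np
def proj(P,m):
    T=np.linalg.inv(m["pose"]);q=P@T[:3,:3].T+T[:3,3]
    s=np.stack([q[...,0],-q[...,1]],-1)/-q[...,2:3]
    s=s*(1+m["k1"]*(s**2).sum(-1,keepdims=True));K=m["intrinsics"]
    return s[...,0]*K[0,0]+K[0,2],s[...,1]*K[1,1]+K[1,2]
def cloud(d,m):
    v,u=np.mgrid[:480,:640];K=m["intrinsics"]
    a=np.stack([(u-K[0,2])/K[0,0],(v-K[1,2])/K[1,1]],-1);s=a.copy()
    for _ in range(5): s=a/(1+m["k1"]*(s**2).sum(-1,keepdims=True))
    c=np.stack([s[...,0]*d,-s[...,1]*d,-d],-1)
    return c@m["pose"][:3,:3].T+m["pose"][:3,3]
def ortho(p,m,z,x0,x1,y0,y1,r):
    # picture of plane z: rows down = -x, cols right = -y, r px per mm
    x=np.arange(x1,x0,-1/r);y=np.arange(y1,y0,-1/r)
    X,Y=np.meshgrid(x,y,indexing="ij");u,v=proj(np.stack([X,Y,0*X+z],-1),m)
    return cv2.remap(p,u.astype(np.float32),v.astype(np.float32),cv2.INTER_LINEAR)
E
python3 - <<'E'
from rig import *
from h import *
m=camera_model("top");p=cv2.imread("pics/top0.png");d=np.load("pics/top0.npy")
W=cloud(d,m)
for n,(u,v) in dict(bench=(330,330),bench2=(100,250),tn=(247,163),tc=(345,160),tb=(155,300),tv=(418,280),nut=(247,279),bear=(159,199),vb=(440,200),cl=(341,280),white=(303,221),wood=(398,239)).items(): print(n,W[v,u].round(1))
z=np.where(d>0,W[...,2],0)
for nm,lo,hi,names in(("parts",11,60,0),):
    k=((z>lo)&(z<hi)).astype(np.uint8); k[:145]=0;k[:,:120]=0;k[:,500:]=0;k[400:]=0
    n,l,s,c=cv2.connectedComponentsWithStats(k)
    for i in range(1,n):
        if s[i,4]<15: continue
        P=W[l==i];r=cv2.minAreaRect(P[:,:2].astype(np.float32));print(nm,c[i].round(),s[i,4],"z",np.percentile(P[:,2],[5,50,95]).round(1),"rect",np.round(r[0],1),np.round(r[1],1),round(r[2],1))
k=((z>4)&(z<11)).astype(np.uint8); k[:145]=0;k[:,:120]=0;k[:,500:]=0;k[400:]=0
n,l,s,c=cv2.connectedComponentsWithStats(cv2.morphologyEx(k,cv2.MORPH_OPEN,np.ones((3,3))))
g=p.max(2)
for i in range(1,n):
    if s[i,4]<200: continue
    P=W[l==i];r=cv2.minAreaRect(P[:,:2].astype(np.float32));print("tile",c[i].round(),s[i,4],"rect",np.round(r[0],1),np.round(r[1],1),round(r[2],1))
    P=W[(l==i)&(g<90)];r=cv2.minAreaRect(P[:,:2].astype(np.float32));print("  dark",len(P),"mean",P[:,:2].mean(0).round(1),"rect",np.round(r[0],1),np.round(r[1],1),round(r[2],1))
o=ortho(p,m,8,220,620,-260,260,1.5);cv2.imwrite("pics/ortho.png",o);print(o.shape)
E
```

```text
bench [332.5 -41.9  -0. ]
bench2 [494.9 391.2  -1.7]
tn [658.8 111.5   5.5]
tc [660.7 -81.1   8.7]
tb [397.8 283.1   9. ]
tv [ 422.  -213.2    7. ]
nut [431.7 110.9  24.3]
bear [587.7 276.9  16.7]
vb [ 572.8 -258.7   28.4]
cl [425.1 -63.3  30.3]
white [540.9   4.4   8.4]
wood [ 500.8 -176.5   17.1]
parts [447. 209.] 730 z [16.6 27.6 32.2] rect [ 556.  -272.7] [37.3 65. ] 76.8
parts [158. 209.] 444 z [11.7 14.4 16.8] rect [569.5 278.7] [50.9 49.2] 42.9
parts [398. 239.] 143 z [14.  16.5 18.9] rect [ 500.7 -176.3] [24.4 23.3] 89.1
parts [209. 243.] 45 z [15.  28.8 32. ] rect [501.7 181.9] [11.3 10.3] 43.2
parts [257. 279.] 535 z [20.7 23.3 25.9] rect [431.1  92.6] [45.6 49.1] 9.4
parts [358. 284.] 332 z [18.  28.4 30.8] rect [435.7 -93.3] [64.8 65.4] 50.8
tile [358. 176.] 1815 rect [ 629.2 -106.7] [89.7 90.7] 81.7
  dark 185 mean [ 618.7 -121.2] rect [ 630.1 -107.5] [66.2 66. ] 82.2
tile [265. 180.] 2005 rect [623.8  77. ] [89.9 90.3] 83.3
  dark 228 mean [629.1  80.2] rect [625.4  77.3] [53. 47.] 82.3
tile [435. 293.] 1982 rect [ 396.5 -245.5] [89.6 90.2] 13.8
  dark 631 mean [ 397.3 -246.5] rect [ 394.  -233.3] [66.2 64.9] 13.4
tile [173. 316.] 2295 rect [366.9 250.2] [89.8 89.4] 0.7
  dark 212 mean [367.6 252.6] rect [367.5 251.8] [52.8 51.4] 88.2
(600, 780, 3)
```

View pics/ortho.png

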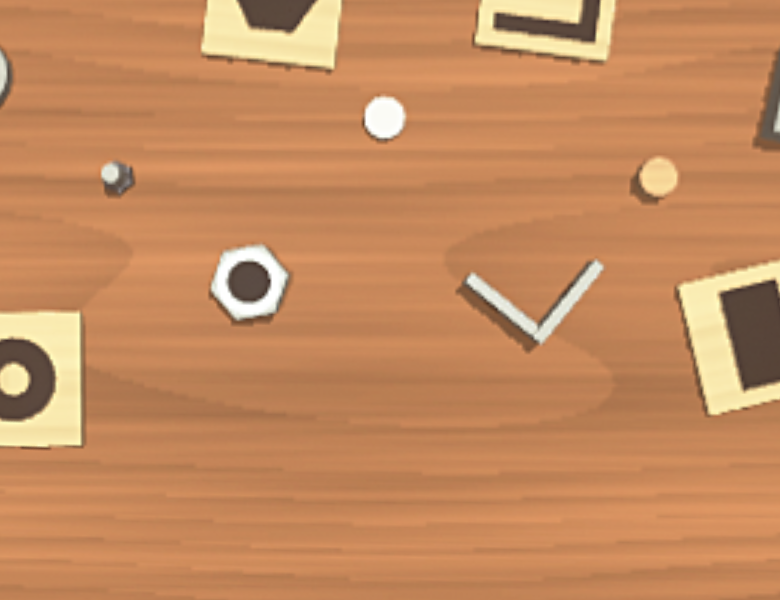

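View pics/scene0.png

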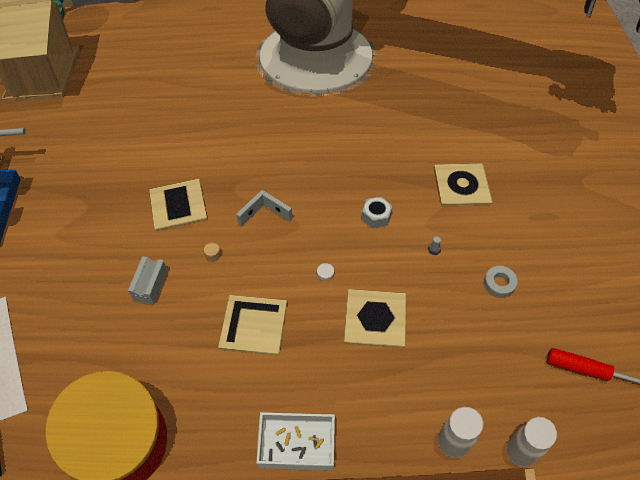

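Units first: shifts go in shares of 1000 mm and turns go in shares of 180 degrees. So -424 mm is -0.424, -212 mm is -0.212, 60 degrees is 0.3333.

>>> step_arm:
  motion: [-0.212,-0.04,0.04,0.1667,1,-0.424,-0.079,0.081,0.3333,1,-0.424,-0.079,0.081,0.3333,1,-0.424,-0.079,0.081,0.3333,1,-0.424,-0.079,0.081,0.3333,1,-0.424,-0.079,0.081,0.3333,1,-0.424,-0.079,0.081,0.3333,1,-0.424,-0.079,0.081,0.3333,1,-0.424,-0.079,0.081,0.3333,1,-0.424,-0.079,0.081,0.3333,1]
  squeeze: 60

```text
time_s: 1.35
position: [568.5, 279.4, 150.7]
tool_rot: [180.0, -0.0, 98.1]
wrist_force: [-0.5, 0.7, 0.7]
finger_gap: 85.2
finger_force: 0.0
```

```bash
cat >> h.py <<'E'
def tool(o,x,y,z,yaw):
    """shift/turn in tool axes from the present pose to world x,y,z,yaw"""
    a=np.radians(o["tool_rot"][2]);c,s=np.cos(a),np.sin(a);p=o["position"]
    dx,dy=x-p[0],y-p[1]
    return np.round([c*dx+s*dy,s*dx-c*dy,p[2]-z,(o["tool_rot"][2]-yaw+180)%360-180],1)
E
python3 - <<'E'
from rig import *
from h import *
o=get_obs();m=camera_model("wrist");p,d=read_camera("wrist")
cv2.imwrite("pics/w1.png",p[:,:,::-1]);W=cloud(d,m);z=W[...,2]
print(o["position"],o["tool_rot"],m["pose"].round(2).tolist(),m["k1"])
k=((d>0)&(z>8)&(z<30)).astype(np.uint8);n,l,s,c=cv2.connectedComponentsWithStats(k)
for i in range(1,n):
    if s[i,4]>500: P=W[l==i];print(c[i],s[i,4],cv2.minAreaRect(P[:,:2].astype(np.float32)),np.percentile(P[:,2],[5,50,95]))
print(tool(o,569.5,278.7,0,98))
E
```

```text
[568.4697294  279.42023826 150.74391265] [ 1.79981603e+02 -1.54625747e-02  9.81456536e+01] [[0.99, -0.13, -0.05, 555.72], [0.14, 0.94, 0.31, 360.17], [0.0, -0.32, 0.95, 293.47], [0.0, 0.0, 0.0, 1.0]] -0.08299209617029987
[567.9587192  116.05854654] 6371 ((728.889404296875, 394.1534118652344), (145.69183349609375, 26.19468116760254), 68.0537109375) [13.23206976 22.87618914 26.15367723]
[ 53.99333617 224.48277329] 7053 ((366.96954345703125, 250.76644897460938), (89.9012680053711, 89.4384994506836), 0.07979025691747665) [8.05385914 8.56333303 9.55590758]
[322.22327044 226.32138365] 3180 ((569.4295043945312, 278.66815185546875), (50.9183349609375, 51.15055847167969), 59.206302642822266) [12.7749499  15.04643799 16.221475  ]
[631.04819277 292.39625167] 747 ((821.0360717773438, 260.0007019042969), (13.874734878540039, 42.67823791503906), 11.591736793518066) [ 8.77932683 16.93615223 28.16672693]
[581.84941389 376.78449053] 1109 ((807.142578125, 176.51768493652344), (48.068885803222656, 23.39095115661621), 58.49832534790039) [ 9.19379647 18.78089602 28.84357429]
[350.86727906 430.48558758] 3157 ((624.8629760742188, 90.46006774902344), (61.606021881103516, 90.03669738769531), 83.88678741455078) [8.07875005 8.62205695 9.63165008]
[-9.000e-01  9.000e-01  1.507e+02  1.000e-01]
```

View pics/w1.png

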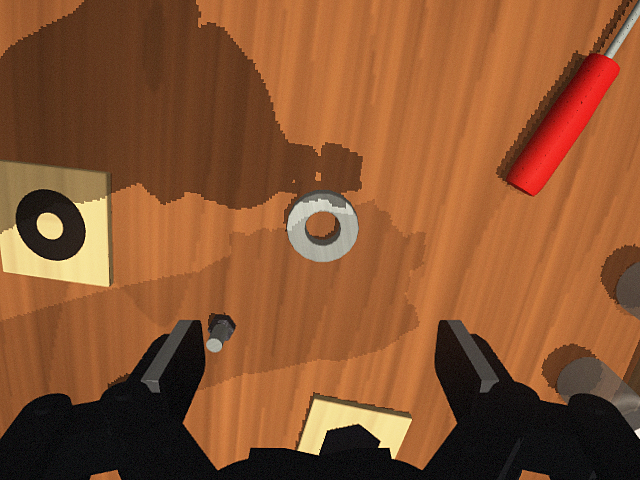

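Converted, 149 mm is 0.149, 140 mm is 0.14.

>>> step_arm:
  motion: [-0.001,0.001,0.06,0,1,-0.001,0.001,0.11,0,1,-0.001,0.001,0.14,0,1,-0.001,0.001,0.149,0,1,-0.001,0.001,0.149,0,0.4,-0.001,0.001,0.149,0,0.4,-0.001,0.001,0.149,0,0.4,-0.001,0.001,0.149,0,0.4,-0.001,0.001,0.149,0,0.4,-0.001,0.001,0.149,0,0.4]
  squeeze: 60

```text
time_s: 2.65
position: [571.5, 278.5, 4.1]
tool_rot: [179.8, -0.1, 98.1]
wrist_force: [-2.3, -0.2, 6.7]
finger_gap: 49.0
finger_force: 61.1
```

Converted, -80 mm is -0.08, -50 mm is -0.05.

>>> step_arm:
  motion: [0,0,0,0,0.4,0,0,0,0,0.4,0,0,-0.02,0,0.4,0,0,-0.05,0,0.4,0,0,-0.08,0,0.4,0,0,-0.08,0,0.4]

```text
time_s: 3.4
position: [572.1, 278.5, 85.9]
tool_rot: [179.6, -0.1, 98.1]
wrist_force: [-0.6, -0.9, -1.2]
finger_gap: 48.7
finger_force: 62.5
```

```bash
cat > look.py <<'E'
from rig import *
from h import *
import sys
o=get_obs();m=camera_model("wrist");p,d=read_camera("wrist")
cv2.imwrite(f"pics/{sys.argv[1]}.png",p[:,:,::-1]);W=cloud(d,m);np.save(f"pics/{sys.argv[1]}.npy",W)
print(o["time_s"],o["position"].round(1),o["tool_rot"].round(1),o["finger_gap"],o["finger_force"],o["wrist_force"])
E
python3 look.py w2
```

```text
3.4 [572.1 278.5  85.9] [ 1.796e+02 -1.000e-01  9.810e+01] 48.67856927585819 62.45983690023422 [-0.58425702 -0.94872088 -1.18576615]
```

View pics/w2.png

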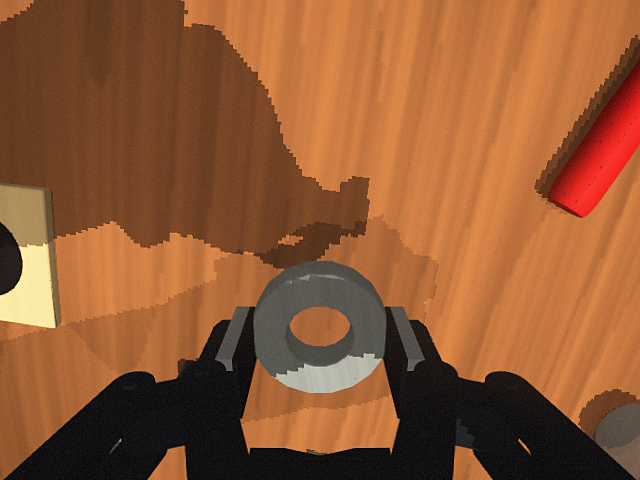

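Run:
```python
from rig import *
from h import *
o=get_obs();print(o["position"],o["joint_pos"],o["tool_rot"])
W=np.load("pics/w2.npy");v,u=np.mgrid[:480,:640]
P=W[(abs(u-320)<64)&(abs(v-327)<66)];P=P[P[:,2]>60];print(len(P),np.percentile(P[:,2],[2,25,50,75,98]))
P=P[P[:,2]>np.percentile(P[:,2],90)-6]
A=np.c_[P[:,:2]-P[:,:2].mean(0),np.ones(len(P))];f=np.linalg.lstsq(A,P[:,2],rcond=None)[0];print(f,np.std(A@f-P[:,2]),cv2.minAreaRect(P[:,:2].astype(np.float32)))
```

```text
[571.30997122 278.09305326  83.63791096] [ 2.59562907e+01  1.60715563e+01  6.49140089e+00  8.02161839e+01
 -2.55311230e-03  1.07890922e+02] [ 1.79805403e+02 -6.01359868e-02  9.80654666e+01]
12166 [84.92133077 95.71452937 96.55689191 97.03523126 97.95711427]
[-3.70409568e-02  2.50482351e-01  9.72737359e+01] 9.693817428839314 ((566.0424194335938, 306.13470458984375), (48.53498077392578, 106.53386688232422), 9.393077850341797)
```

```bash
cat > plane.py <<'E'
from h import *
def plane(W,u0,u1,v0,v1,lo,hi):
    P=W[v0:v1,u0:u1].reshape(-1,3);P=P[(P[:,2]>lo)&(P[:,2]<hi)]
    for _ in range(8):
        c=P.mean(0);A=np.c_[P[:,:2]-c[:2],np.ones(len(P))];f=np.linalg.lstsq(A,P[:,2],rcond=None)[0];e=abs(A@f-P[:,2]);P=P[e<max(1,np.percentile(e,95))]
    return len(P),f[:2].round(3),f[2].round(1),cv2.minAreaRect(P[:,:2].astype(np.float32))
E
python3 - <<'E'
from plane import *
W=np.load("pics/w2.npy");print(plane(W,262,378,262,392,93,100))
from rig import *
o=get_obs();print(o["position"],tool(o,367,250.5,0,98))
E
```

```text
(8027, array([0.002, 0.001]), np.float64(96.8), ((570.9249877929688, 279.11676025390625), (43.935916900634766, 50.641780853271484), 7.385199546813965))
[571.30997122 278.09305326  83.63791096] [ 1.300e+00 -2.062e+02  8.360e+01  1.000e-01]
```

Converted, -204 mm is -0.204, -180 mm is -0.18.

>>> step_arm:
  motion: [0,-0.06,0,0,0.4,0,-0.12,0,0,0.4,0,-0.18,0.02,0,0.4,0,-0.204,0.04,0,0.4,0,-0.204,0.05,0,0.4,0,-0.204,0.05,0,0.4,0,-0.204,0.05,0,0.4,0,-0.204,0.05,0,0.4]

```text
time_s: 4.45
position: [369.2, 249.3, 31.7]
tool_rot: [180.0, -0.0, 98.0]
wrist_force: [0.5, -0.1, -1.8]
finger_gap: 48.5
finger_force: 62.7
```

```bash
python3 look.py w3
python3 - <<'E'
from plane import *
from rig import *
W=np.load("pics/w3.npy");print(plane(W,262,378,262,392,30,60));o=get_obs();print(o["position"],tool(o,367,250.5,12,98))
E
```

```text
4.45 [369.2 249.3  31.7] [180.  -0.  98.] 48.54038706183332 62.684043757617474 [ 0.52657786 -0.07400014 -1.84144418]
(8018, array([-0.002, -0.001]), np.float64(42.7), ((368.4957580566406, 249.95420837402344), (43.903541564941406, 50.733551025390625), 5.166710376739502))
[369.03493258 249.20178244  31.6249953 ] [ 1.6 -1.8 19.6  0. ]
```

>>> step_arm:
  motion: [0.001,-0.0015,0.012,0,0.4,0.001,-0.0015,0.019,0,0.4,0.001,-0.0015,0.0195,0,0.4,0.001,-0.0015,0.0195,0,0.4,0.001,-0.0015,0.0195,0,0.7,0.001,-0.0015,0.0195,0,1,0.001,-0.0015,0.0195,0,1,0.001,-0.0015,-0.02,0,1,0.001,-0.0015,-0.07,0,1,0.001,-0.0015,-0.11,0,1]

```text
time_s: 5.75
position: [366.9, 249.9, 143.1]
tool_rot: [179.9, -0.0, 98.1]
wrist_force: [0.2, 0.3, 0.2]
finger_gap: 85.5
finger_force: 0.0
```

Run:
```python
from plane import *
from rig import *
m=camera_model("top");p,d=read_camera("top");W=cloud(d,m);cv2.imwrite("pics/top1.png",p[:,:,::-1])
z=W[...,2]
k=((z>17)&(z<28)).astype(np.uint8);k[:,:140]=0;k[:,210:]=0;k[:280]=0;k[350:]=0
P=W[k>0];print(len(P),P.mean(0),cv2.minAreaRect(P[:,:2].astype(np.float32)))
o=get_obs();print(o["position"],o["tool_rot"][2],o["finger_gap"],tool(o,431,92.6,130,98))
```

```text
505 [366.0313541  249.73887784  22.22802305] ((365.7974548339844, 249.9010009765625), (49.83302307128906, 50.67292022705078), 69.19813537597656)
[368.20294779 250.83937252 148.04927341] 98.07040876363514 85.19362185881204 [-1.655e+02  4.000e+01  1.800e+01  1.000e-01]
```

Converted, -165 mm is -0.165, -120 mm is -0.12.

>>> step_arm:
  motion: [-0.06,0.014,0,0,1,-0.12,0.028,0,0,1,-0.165,0.04,0,0,1,-0.165,0.04,0,0,1,-0.165,0.04,0,0,1,-0.165,0.04,0,0,1]

```text
time_s: 6.55
position: [429.2, 93.0, 141.2]
tool_rot: [-180.0, -0.0, 98.2]
wrist_force: [-0.5, 0.3, -0.3]
finger_gap: 85.6
finger_force: 0.0
```

```bash
python3 look.py w4
python3 - <<'E'
from plane import *
from rig import *
W=np.load("pics/w4.npy");z=W[...,2];k=((z>21)&(z<28)).astype(np.uint8);n,l,s,c=cv2.connectedComponentsWithStats(k)
o=get_obs()
for i in range(1,n):
    if s[i,4]>800:
        P=W[l==i];h=cv2.convexHull(P[:,:2].astype(np.float32))[:,0];M=h.mean(0)
        w=[(np.ptp(h@[np.cos(a),np.sin(a)]),np.degrees(a)) for a in np.radians(np.arange(-30,30,1))]
        a3=[sum(np.ptp(h@[np.cos(a+j),np.sin(a+j)]) for j in np.radians([0,60,120])) for a in np.radians(np.arange(-30,30,1))]
        q=P[:,:2];print(c[i],s[i,4],cv2.minAreaRect(h),"best normal",np.arange(-30,30)[np.argmin(a3)],min(a3)/3,np.median(P[:,2]))
print(o["position"],o["tool_rot"][2])
E
```

```text
6.55 [429.2  93.  141.2] [-180.    -0.    98.2] 85.58439302485564 0.0 [-0.51693135  0.3051049  -0.29082917]
[323.21552605 235.12410623] 3916 ((430.53265380859375, 91.70826721191406), (45.71403884887695, 51.375308990478516), 9.692368507385254) best normal 11 46.10128495451398 24.431873690754998
[429.23713311  93.03463751 141.24451481] 98.1663799485707
```

View pics/w4.png

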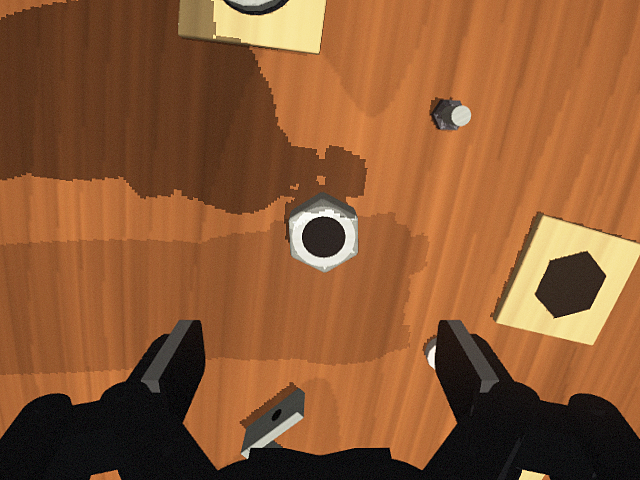

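Converted, 137 mm is 0.137, -1.4 mm is -0.0014, -2 degrees is -0.0111.

>>> step_arm:
  motion: [-0.0014,0.0013,0.055,-0.0111,1,-0.0014,0.0013,0.105,-0.0111,1,-0.0014,0.0013,0.13,-0.0111,1,-0.0014,0.0013,0.137,-0.0111,1,-0.0014,0.0013,0.137,-0.0111,0.35,-0.0014,0.0013,0.137,-0.0111,0.35,-0.0014,0.0013,0.137,-0.0111,0.35,-0.0014,0.0013,0.137,-0.0111,0.35,-0.0014,0.0013,0.137,-0.0111,0.35,-0.0014,0.0013,0.137,-0.0111,0.35]

```text
time_s: 7.85
position: [432.1, 91.2, 5.9]
tool_rot: [179.8, -0.0, 100.1]
wrist_force: [-0.2, -0.1, 6.5]
finger_gap: 44.6
finger_force: 62.5
```

Run:
```python
from h import *
from rig import *
o=get_obs();print(o["position"],o["tool_rot"][2],o["finger_gap"],o["wrist_force"],tool(o,624.5,77,80,100-16.5))
```

```text
[432.10362867  91.22443128   5.92980805] 100.07027285891142 44.62155290264351 [-0.16030197 -0.05509927  6.46373412] [-47.6 186.9 -74.1  16.6]
```

Converted, 187 mm is 0.187, 175 mm is 0.175, 16.5 degrees is 0.0917.

>>> step_arm:
  motion: [0,0,-0.03,0,0.35,0,0,-0.065,0,0.35,-0.015,0.06,-0.065,0.0444,0.35,-0.03,0.12,-0.065,0.0917,0.35,-0.045,0.175,-0.06,0.0917,0.35,-0.0475,0.187,-0.04,0.0917,0.35,-0.0475,0.187,-0.03,0.0917,0.35,-0.0475,0.187,-0.03,0.0917,0.35,-0.0475,0.187,-0.03,0.0917,0.35,-0.0475,0.187,-0.03,0.0917,0.35]

```text
time_s: 9.1
position: [623.4, 77.0, 35.6]
tool_rot: [179.9, -0.0, 83.6]
wrist_force: [-0.9, 0.6, -2.1]
finger_gap: 44.5
finger_force: 62.8
```

```bash
python3 look.py w5
python3 - <<'E'
from plane import *
from rig import *
W=np.load("pics/w5.npy");print(plane(W,255,385,230,392,47,65));z=W[...,2]
k=((z>5)&(z<11)).astype(np.uint8);n,l,s,c=cv2.connectedComponentsWithStats(k)
for i in range(1,n):
    if s[i,4]>800: print(c[i],s[i,4],cv2.minAreaRect(W[l==i][:,:2].astype(np.float32)))
E
```

```text
9.1 [623.4  77.   35.6] [179.9  -0.   83.6] 44.49820803055611 62.83874273300171 [-0.86873791  0.62024453 -2.10821569]
(10666, array([ 0.   , -0.004]), np.float64(54.0), ((622.6205444335938, 81.22591400146484), (45.66024398803711, 45.17951583862305), 83.62264251708984))
[14.41768293 93.3851626 ] 984 ((505.71575927734375, 180.25967407226562), (21.591196060180664, 12.501144409179688), 72.32186126708984)
[323.92896544 244.01497242] 17766 ((625.4696044921875, 91.25816345214844), (59.097721099853516, 90.44114685058594), 83.05848693847656)
```

View pics/w5.png

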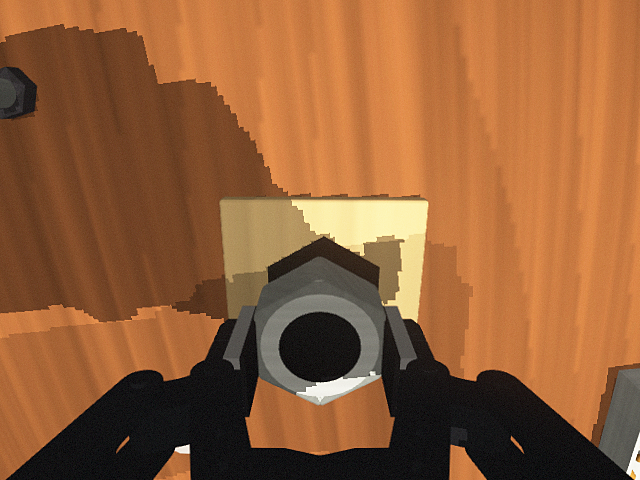

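>>> step_arm:
  motion: [-0.0015,0,0.014,0,0.35,-0.0015,0,0.021,0,0.35,-0.0015,0,0.0215,0,0.35,-0.0015,0,0.0215,0,0.35,-0.0015,0,0.0215,0,0.7,-0.0015,0,0.0215,0,1,-0.0015,0,0.0215,0,1,-0.0015,0,-0.02,0,1,-0.0015,0,-0.07,0,1,-0.0015,0,-0.11,0,1]

```text
time_s: 10.4
position: [623.4, 75.4, 146.2]
tool_rot: [179.9, -0.0, 83.6]
wrist_force: [0.3, -0.0, -0.8]
finger_gap: 85.7
finger_force: 0.0
```

Run:
```python
from h import *
from rig import *
o=get_obs();print(o["position"],o["tool_rot"][2],o["finger_gap"],o["joint_pos"])
a=np.radians(-39.2);R=np.array([[np.cos(a),-np.sin(a)],[np.sin(a),np.cos(a)]])
g=np.array([435.7,-93.3])+R@[-8,-28.5];print("grasp x-leg",g)
g2=np.array([435.7,-93.3])+R@[-28.5,-8];print("grasp y-leg",g2)
# x-leg: close along local y -> angle 50.8 = yaw-90 -> yaw 140.8/-39.2 ; y-leg: close along local x -> yaw 50.8
print(tool(o,*g,140,140.8),tool(o,*g2,140,50.8))
```

```text
[623.43606448  75.35003552 146.20295824] 83.56758098354638 85.72553154584828 [6.89107917e+00 1.48333139e+01 1.18888544e+01 8.69948562e+01
 8.92012290e-04 1.03323506e+02]
grasp x-leg [ 411.48760896 -110.32968351]
grasp y-leg [408.55784765 -81.48672078]
[-208.3 -189.8    6.2  -57.2] [-179.9 -196.     6.2   32.8]
```

Converted, -196 mm is -0.196, -180 mm is -0.18, 33 degrees is 0.1833.

>>> step_arm:
  motion: [-0.055,-0.06,0,0.0556,1,-0.11,-0.12,0,0.1111,1,-0.165,-0.18,0,0.1667,1,-0.18,-0.196,0.005,0.1833,1,-0.18,-0.196,0.005,0.1833,1,-0.18,-0.196,0.005,0.1833,1,-0.18,-0.196,0.005,0.1833,1,-0.18,-0.196,0.005,0.1833,1]

```text
time_s: 11.4
position: [409.1, -81.0, 139.1]
tool_rot: [-180.0, 0.0, 50.6]
wrist_force: [0.5, 0.7, 0.4]
finger_gap: 85.5
finger_force: 0.0
```

```bash
python3 look.py w6
python3 - <<'E'
from plane import *
from rig import *
W=np.load("pics/w6.npy");z=W[...,2];k=((z>15)&(z<36)).astype(np.uint8);n,l,s,c=cv2.connectedComponentsWithStats(k)
o=get_obs()
for i in range(1,n):
    if s[i,4]>800:
        P=W[l==i];r=cv2.minAreaRect(P[:,:2].astype(np.float32));print(c[i],s[i,4],r,np.percentile(P[:,2],[5,50,95]))
        if 60<min(r[1])<70: 
            t=r[2]-90 if r[2]>0 else r[2]
            a=np.radians(t);R=np.array([[np.cos(a),-np.sin(a)],[np.sin(a),np.cos(a)]])
            g=np.array(r[0])+R@[-28.5,-6];print(t,g,tool(o,*g,5,t+90))
E
```

```text
11.4 [409.1 -81.  139.1] [-180.     0.    50.6] 85.47866878902389 0.0 [0.53918378 0.70059304 0.43704157]
[348.21332863 246.9319464 ] 2836 ((435.1820068359375, -94.67508697509766), (65.37566375732422, 65.18492126464844), 50.92770767211914) [18.24366852 29.81271283 31.07686935]
-39.07229232788086 [409.27419197 -81.36963211] [-1.00e-01  4.00e-01  1.34e+02 -3.00e-01]
[508.16374871 254.86405767] 971 ((499.717041015625, -177.98162841796875), (24.757797241210938, 25.588136672973633), 66.09098815917969) [16.46610187 18.08392655 19.17849944]
[616.33086053 314.29339763] 2696 ((544.53857421875, -272.39874267578125), (38.97020721435547, 43.69786834716797), 76.59232330322266) [16.88042968 27.37160668 32.78885592]
```

View pics/w6.png

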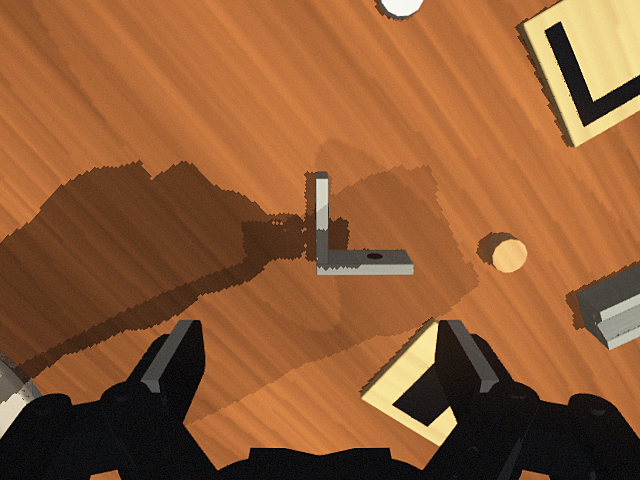

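Converted, 133 mm is 0.133, 128 mm is 0.128.

>>> step_arm:
  motion: [0,0.0005,0.055,0,1,0,0.0005,0.105,0,0.8,0,0.0005,0.128,0,0.6,0,0.0005,0.133,0,0.4,0,0.0005,0.133,0,0,0,0.0005,0.133,0,0,0,0.0005,0.133,0,0,0,0.0005,0.133,0,0,0,0.0005,0.133,0,0,0,0.0005,0.133,0,0]

```text
time_s: 12.7
position: [409.7, -82.0, 7.6]
tool_rot: [179.9, -0.1, 50.6]
wrist_force: [-1.5, 1.6, 6.3]
finger_gap: 6.8
finger_force: 60.3
```

>>> step_arm:
  motion: [0,0,0,0,0,0,0,0,0,0,0,0,0,0,0]

```text
time_s: 13.08
position: [409.7, -82.0, 7.6]
tool_rot: [179.9, -0.1, 50.6]
wrist_force: [0.4, 1.6, 6.7]
finger_gap: 6.9
finger_force: 60.3
```

Run:
```python
from h import *
from rig import *
o=get_obs();print(o["position"],o["tool_rot"],o["finger_gap"],o["finger_force"],o["wrist_force"])
a=np.radians(-8.2);R=np.array([[np.cos(a),-np.sin(a)],[np.sin(a),np.cos(a)]])
g=np.array([629.2,-106.7])+R@[-28.5,-6];print(g,tool(o,*g,70,90-8.2))
```

```text
[409.65887585 -81.96168808   7.57933095] [ 1.79889878e+02 -8.24530498e-02  5.05711753e+01] 6.919784239361178 60.282769203186035 [0.41443592 1.57089226 6.69595226]
[ 600.13560382 -108.57373277] [100.4 164.  -62.4 -31.2]
```

Converted, 164 mm is 0.164, 100 mm is 0.1, -31 degrees is -0.1722.

>>> step_arm:
  motion: [0,0,-0.03,0,0,0,0,-0.062,0,0,0.03,0.045,-0.062,-0.0556,0,0.06,0.09,-0.062,-0.1111,0,0.09,0.14,-0.062,-0.1722,0,0.1,0.164,-0.05,-0.1722,0,0.1,0.164,-0.032,-0.1722,0,0.1,0.164,-0.032,-0.1722,0,0.1,0.164,-0.032,-0.1722,0,0.1,0.164,-0.032,-0.1722,0]

```text
time_s: 14.32
position: [598.9, -108.8, 39.5]
tool_rot: [179.9, 0.0, 81.6]
wrist_force: [0.8, -0.5, -1.9]
finger_gap: 7.0
finger_force: 59.4
```

```bash
python3 look.py w7
python3 - <<'E'
from plane import *
from rig import *
W=np.load("pics/w7.npy");z=W[...,2]
print(plane(W,240,460,150,420,55,68))
k=((z>5)&(z<11)).astype(np.uint8);n,l,s,c=cv2.connectedComponentsWithStats(k)
for i in range(1,n):
    if s[i,4]>800: print(c[i],s[i,4],cv2.minAreaRect(W[l==i][:,:2].astype(np.float32)))
E
```

```text
14.325 [ 598.9 -108.8   39.5] [179.9   0.   81.6] 6.952185047323022 59.38190817832947 [ 0.81136286 -0.50489452 -1.91935358]
(3664, array([ 0.002, -0.001]), np.float64(61.9), ((598.74853515625, -102.05400085449219), (31.44610023498535, 62.860084533691406), 14.1809720993042))
[139.22361946  56.07599781] 3658 ((541.0864868164062, 2.519247055053711), (27.92386817932129, 27.574565887451172), 7.452216148376465)
[397.66698487 256.52331473] 27236 ((629.1757202148438, -108.18466186523438), (90.59628295898438, 90.19068908691406), 82.32420349121094)
```

View pics/w7.png

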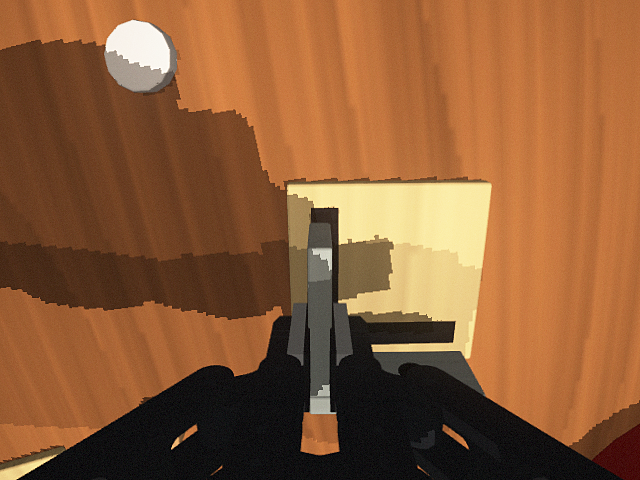

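Converted, -110 mm is -0.11, 1.3 mm is 0.0013.

>>> step_arm:
  motion: [-0.0005,0.0013,0.016,0,0,-0.0005,0.0013,0.023,0,0,-0.0005,0.0013,0.0238,0,0,-0.0005,0.0013,0.0238,0,0,-0.0005,0.0013,0.0238,0,0.5,-0.0005,0.0013,0.0238,0,0.8,-0.0005,0.0013,0.0238,0,0.8,-0.0005,0.0013,-0.02,0,0.8,-0.0005,0.0013,-0.07,0,0.8,-0.0005,0.0013,-0.11,0,1]

```text
time_s: 15.62
position: [600.3, -109.6, 150.2]
tool_rot: [179.9, 0.0, 81.6]
wrist_force: [0.4, -0.4, -0.0]
finger_gap: 83.8
finger_force: 0.0
```

Run:
```python
from h import *
from rig import *
o=get_obs();print(o["position"],o["tool_rot"][2],o["finger_gap"],o["joint_pos"][[0,5]])
print(tool(o,556,-272.7,140,90-13.2))
```

```text
[ 600.29894697 -109.55621658  150.19959343] 81.56740521386659 83.78052905910386 [-10.34328846  88.08930631]
[-167.9  -19.9   10.2    4.8]
```

Converted, -168 mm is -0.168, -150 mm is -0.15, -85 degrees is -0.4722.

>>> step_arm:
  motion: [-0.05,-0.005,0,-0.0556,1,-0.1,-0.012,0,-0.1111,1,-0.15,-0.018,0.005,-0.1667,1,-0.168,-0.02,0.005,-0.2222,1,-0.168,-0.02,0.005,-0.2778,1,-0.168,-0.02,0.005,-0.3333,1,-0.168,-0.02,0.005,-0.3889,1,-0.168,-0.02,0.005,-0.4444,1,-0.168,-0.02,0.005,-0.4722,1,-0.168,-0.02,0.005,-0.4722,1]

```text
time_s: 16.88
position: [555.7, -272.8, 143.0]
tool_rot: [180.0, -0.0, 166.5]
wrist_force: [-0.5, 0.3, 0.2]
finger_gap: 85.2
finger_force: 0.0
```

```bash
python3 look.py w8
python3 - <<'E'
from plane import *
from rig import *
W=np.load("pics/w8.npy");z=W[...,2];o=get_obs()
for lo,hi in((14,38),(27,36),(5,11)):
  k=((z>lo)&(z<hi)).astype(np.uint8);n,l,s,c=cv2.connectedComponentsWithStats(k)
  for i in range(1,n):
    if s[i,4]>500:
        P=W[l==i];r=cv2.minAreaRect(P[:,:2].astype(np.float32));print(lo,c[i].round(),s[i,4],np.round(r[0],1),np.round(r[1],1),round(r[2],1),np.percentile(P[:,2],[5,50,95]).round(1))
E
```

```text
16.875 [ 555.7 -272.8  143. ] [180.   -0.  166.5] 85.23670676676372 0.0 [-0.45655086  0.29037888  0.20086081]
14 [443. 118.] 1299 [ 500.3 -178.7] [25.4 24.9] 5.8 [16.4 17.9 19.1]
14 [317. 234.] 5340 [ 555.7 -275.1] [36.2 64.7] 76.9 [22.5 30.8 33. ]
14 [551. 262.] 3170 [ 627.6 -107.4] [66.8 65.8] 82.0 [15.7 30.  37.8]
14 [366. 444.] 2195 [ 748.5 -278.6] [116.3  29.6] 70.4 [15.  24.2 34.5]
27 [299. 236.] 1924 [ 553.1 -285.6] [14.5 64.4] 76.6 [27.6 31.7 33.1]
27 [334. 236.] 1894 [ 558.1 -264.7] [14.5 64.4] 77.3 [27.7 31.7 33.2]
27 [550. 264.] 1004 [ 609.7 -120.9] [46.7 91.2] 37.0 [27.4 31.5 35.5]
27 [370. 449.] 755 [ 744.4 -275. ] [97.4 19.2] 69.4 [27.5 30.6 34.9]
5 [303.  26.] 7076 [ 433.8 -247.9] [102.4  45.3] 76.5 [6.8 8.1 9.4]
5 [531. 252.] 4123 [ 629.1 -108.6] [91.1 91.2] 82.1 [6.5 8.1 9.6]
5 [576. 286.] 4176 [647.5 -91.7] [52.7 59.6] 81.3 [7.  8.1 9.1]
5 [358. 432.] 645 [ 751.7 -280.5] [126.   36.3] 71.5 [ 5.2  8.1 10.7]
```

View pics/w8.png

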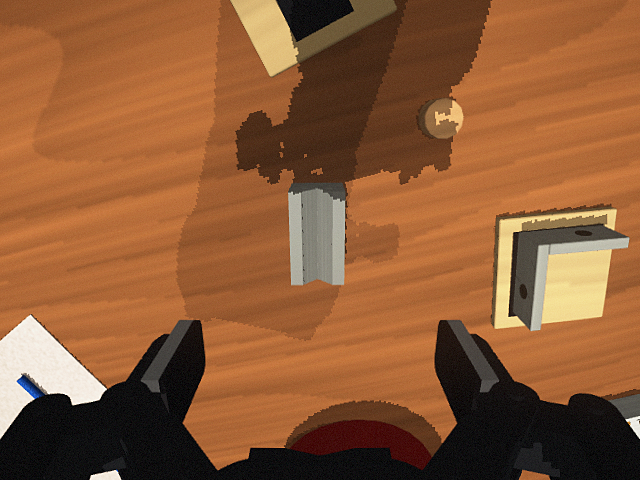

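Converted, 136 mm is 0.136, 130 mm is 0.13, -0.5 degrees is -0.0028.

>>> step_arm:
  motion: [-0.0005,-0.0022,0.055,-0.0028,1,-0.0005,-0.0022,0.105,-0.0028,1,-0.0005,-0.0022,0.13,-0.0028,1,-0.0005,-0.0022,0.136,-0.0028,1,-0.0005,-0.0022,0.136,-0.0028,0.2,-0.0005,-0.0022,0.136,-0.0028,0.2,-0.0005,-0.0022,0.136,-0.0028,0.2,-0.0005,-0.0022,0.136,-0.0028,0.2,-0.0005,-0.0022,0.136,-0.0028,0.2,-0.0005,-0.0022,0.136,-0.0028,0.2]
  squeeze: 80

```text
time_s: 18.18
position: [556.6, -275.5, 9.0]
tool_rot: [-180.0, 0.2, 167.1]
wrist_force: [-0.7, 0.4, 6.1]
finger_gap: 34.4
finger_force: 82.3
```

Run:
```python
from h import *
from rig import *
o=get_obs();print(o["position"],o["tool_rot"],o["finger_gap"],o["finger_force"],o["wrist_force"])
print(tool(o,396.8,-245.5,70,180+13.8))
```

```text
[ 556.55899532 -275.46414319    9.04170139] [-1.79965538e+02  1.52372209e-01  1.67059657e+02] 34.40070840024041 82.28861153125763 [-0.6724562   0.39377275  6.12064811]
[162.4  -6.6 -61.  -26.7]
```

Converted, 162.4 mm is 0.1624, 155 mm is 0.155, -26.7 degrees is -0.1483.

>>> step_arm:
  motion: [0,0,-0.03,0,0.2,0,0,-0.062,0,0.2,0.055,0,-0.062,-0.05,0.2,0.11,-0.003,-0.062,-0.1,0.2,0.155,-0.0065,-0.062,-0.1483,0.2,0.1624,-0.0065,-0.05,-0.1483,0.2,0.1624,-0.0065,-0.032,-0.1483,0.2,0.1624,-0.0065,-0.03,-0.1483,0.2,0.1624,-0.0065,-0.03,-0.1483,0.2,0.1624,-0.0065,-0.03,-0.1483,0.2]

```text
time_s: 19.42
position: [396.5, -245.2, 37.5]
tool_rot: [-180.0, 0.0, -166.2]
wrist_force: [0.7, 0.4, -4.6]
finger_gap: 34.5
finger_force: 80.8
```

```bash
python3 look.py w9
python3 - <<'E'
from plane import *
from rig import *
W=np.load("pics/w9.npy");z=W[...,2]
for lo,hi in((56,68),(5,11)):
  k=((z>lo)&(z<hi)).astype(np.uint8);n,l,s,c=cv2.connectedComponentsWithStats(k)
  for i in range(1,n):
    if s[i,4]>800: P=W[l==i];print(lo,c[i],s[i,4],cv2.minAreaRect(P[:,:2].astype(np.float32)),np.percentile(P[:,2],[5,50,95]).round(1))
E
```

```text
19.425 [ 396.5 -245.2   37.5] [-180.     0.  -166.2] 34.542550333211366 80.80113172531128 [ 0.66686674  0.38417811 -4.5869235 ]
56 [281.07810668 344.64727433] 6824 ((400.16693115234375, -262.40869140625), (65.37406921386719, 26.42706871032715), 13.529117584228516) [56.6 60.3 64.3]
56 [357.96169772 344.28423543] 6762 ((391.619873046875, -227.933349609375), (65.44747161865234, 26.380146026611328), 13.828177452087402) [56.7 60.3 64.2]
5 [311.0262845  241.99424244] 15979 ((389.75872802734375, -248.8655242919922), (78.14950561523438, 90.34574890136719), 13.55359172821045) [7.  8.2 9.2]
```

View pics/w9.png

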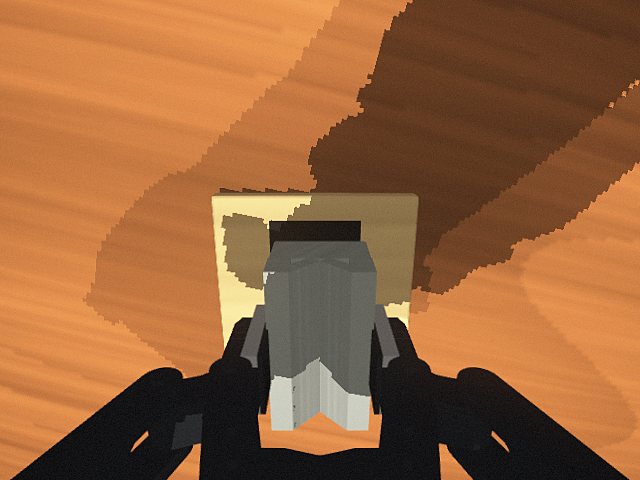

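Converted, -120 mm is -0.12, -1.5 mm is -0.0015.

>>> step_arm:
  motion: [0.0004,-0.0015,0.013,0,0.2,0.0004,-0.0015,0.019,0,0.2,0.0004,-0.0015,0.02,0,0.2,0.0004,-0.0015,0.02,0,0.2,0.0004,-0.0015,0.02,0,0.6,0.0004,-0.0015,0.02,0,1,0.0004,-0.0015,0.02,0,1,0.0004,-0.0015,-0.02,0,1,0.0004,-0.0015,-0.07,0,1,0.0004,-0.0015,-0.12,0,1]

```text
time_s: 20.72
position: [395.7, -246.5, 158.9]
tool_rot: [-180.0, 0.0, -166.2]
wrist_force: [0.6, -0.0, -0.2]
finger_gap: 84.8
finger_force: 0.0
```

Converted, 100 mm is 0.1, -60 mm is -0.06.

>>> step_arm:
  motion: [0.06,0,0,0,1,0.1,0,-0.03,0,1,0.1,0,-0.06,0,1,0.1,0,-0.06,0,1,0.1,0,-0.06,0,1,0.1,0,-0.06,0,1]

```text
time_s: 21.48
position: [298.7, -270.0, 216.2]
tool_rot: [179.9, -0.1, -166.2]
wrist_force: [-0.6, -0.4, -0.0]
finger_gap: 85.4
finger_force: 0.0
```

Run:
```python
from rig import *
from h import *
m=camera_model("top");p,d=read_camera("top");p=p[:,:,::-1].copy();W=cloud(d,m);z=np.where(d>0,W[...,2],0)
for lo,hi in((15,60),(4,12)):
    k=((z>lo)&(z<hi)).astype(np.uint8);k[:145]=0;k[:,:120]=0;k[:,500:]=0;k[400:]=0
    n,l,s,c=cv2.connectedComponentsWithStats(k)
    for i in range(1,n):
        if s[i,4]<100: continue
        P=W[l==i];r=cv2.minAreaRect(P[:,:2].astype(np.float32));print(lo,c[i].round(),s[i,4],"z",np.percentile(P[:,2],[5,50,95]).round(1),"rect",np.round(r[0],1),np.round(r[1],1),round(r[2],1))
cv2.imwrite("pics/topend.png",cv2.resize(p[140:360,120:500],(760,440),interpolation=cv2.INTER_CUBIC))
print(get_obs()["position"])
```

```text
15 [364. 182.] 383 z [18.8 35.5 38.9] rect [ 627.5 -105. ] [65.4 65. ] 82.4
15 [264. 179.] 532 z [26.  31.1 33.7] rect [621.5  77. ] [51.  45.1] 25.3
15 [398. 239.] 113 z [15.3 16.9 19.2] rect [ 500.8 -176.7] [23.5 23.3] 89.2
15 [439. 294.] 793 z [23.1 36.  40.1] rect [ 395.8 -244.7] [63.8 37.7] 14.3
15 [171. 317.] 519 z [18.6 22.4 24.9] rect [366.1 249.9] [51.  49.8] 50.0
4 [357. 174.] 1542 z [4.6 6.8 9.4] rect [ 629.2 -106.5] [90.  90.3] 82.5
4 [265. 181.] 1497 z [4.7 7.1 9.5] rect [623.9  77. ] [90.1 90.5] 83.5
4 [303. 221.] 156 z [ 5.9  8.4 11.1] rect [540.8   4.3] [26.9 26.5] 66.2
4 [433. 293.] 1318 z [4.4 6.6 9.2] rect [ 396.6 -245.2] [89.6 90. ] 13.7
4 [174. 316.] 1705 z [ 5.2  7.6 10.1] rect [366.8 250.3] [90.1 89.6] 0.9
4 [171. 317.] 123 z [ 6.   8.3 10.7] rect [365.7 252.5] [20.9 22. ] 88.2
[ 298.75688872 -270.04545055  216.33023132]
```

View pics/topend.png

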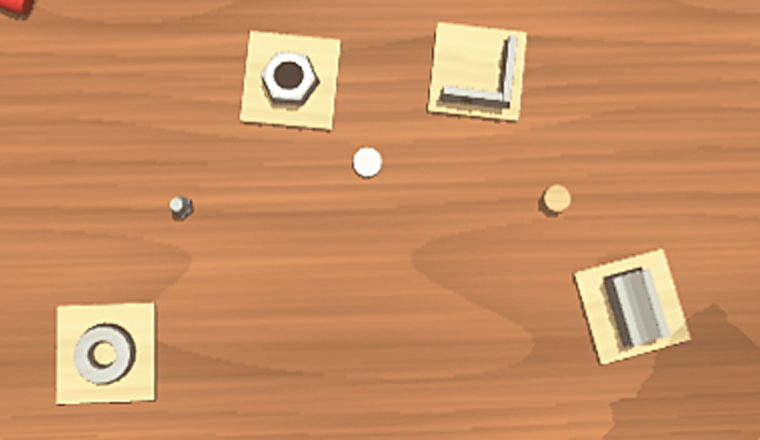

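All four parts sit on their own tiles: the nut at crop (290,77), the cleat at (490,80), the V-block at (637,307) and the bearing at (104,353). Centres are within about 3 mm and turns within about 3°, so I'm handing in.

```bash
python3 -c "
from rig import *
print(close_job())"
```

```text
the job is handed in; nothing more can be done
None
```

All four parts are on their own tiles, flat, centred within about 3 mm and turned to match their silhouettes. The job was handed in at about 21.5 s of the 99 s allowed; no verdict came back.

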